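Load the tall plate from the rack into the bench vise

ROBOT

A 6-joint arm with a two-finger parallel gripper is mounted at the origin on the work surface. World frame = base frame: x ahead of the robot, y to its left, z up, the work surface at z = 0. Lengths are in m, angles in rad, forces in N, time in s.
With the tool pointing down it reaches from about 0.25 to 0.775 m from the base axis. Payload 4 kg.
Tool frame: the origin (TCP) lies at the centre of the arm's flange, where the gripper is bolted on; the fingertips stand 199 mm ahead of it and the grasp point (between the pads) lies 180 mm ahead of it (robot.tcp_to_tips is the z of the fingertips in the tool frame, in m); z points along the fingers, y is the line along which they close (so a half turn about z gives the same grasp; the last joint's range is limited). The gripper opens to 94 mm and grips with 3 to 60 N. Pads are 16 mm wide; open, the fingers measure 119 mm over their backs; the gripper's body (75 mm by 177 mm) begins 78 mm behind the grasp point.
Start: joints at [-1.269, 0.087, 1.371, -0, 1.684, -0.103], TCP at [0.217, -0.506, 0.405] pointing down, gripper open.
Joint ranges: [-3.1, 3.1], [-0.76, 2.03], [0.27, 2.55], [-1.08, 4.22], [0.17, 2.65], [-2.57, 2.57]. Speed limits (rad/s): [2.79, 2.79, 3.14, 3.14, 3.14, 3.14].

INTERFACE

Orientations are given as [roll, pitch, yaw] about the fixed x, y, z axes, in that order (R = Rz(yaw) Ry(pitch) Rx(roll)).
In Python, from bench import robot gives the robot as it stands.
- The arm moves only by the tool play_rows, never from a script. Its arguments are lists of equal length, an entry for each row: "translation": the shift along the tool's x, y, z scaled (see below), a list of three; "twist": the turn, a rotation vector about the tool's x, y, z scaled (see below), a list of three; "gripper": the opening, from -1 (shut) to 1 (fully open). A call has 1 to 8 rows; each row shifts and turns the commanded pose from where the row before left it, along the tool's axes as they then stand; what a row does not reach is not made up. The controller multiplies each number of a shift by 0.04 m and each number of a turn by 0.1 rad. A row lasts 1/10 s, in which the tool goes at most 50 mm and 8.59 degrees, less where a joint would pass 70% of its speed; a pose out of reach is approached as far as the arm can. A call with a number of a shift or a turn outside -1 to 1 is refused whole. A call with a gripper value outside its range is refused whole. The fingers move at their own pace and stop on an object; the grip force is fixed at half the most. Time passes only in rows, so rows that do not move let the fingers close. It gives the time, the measured TCP pose, the force, the opening and the grip force at its end, in the units of the state.
- robot.get_obs(): the state, without advancing time (a new reading comes with each control period).
- robot.snapshot(name): name is "side" or "top"; returns the picture (480x640x3 uint8, red, green, blue); there is no depth.
- robot.camera_model(name): a dict with "camera_matrix" (3x3 intrinsics, pixels), "rvec" (rotation vector, rad) and "tvec" (3), from world to camera coordinates, as OpenCV has them. Camera axes: x right, y down, z forward; pixel columns grow to the right and rows downward; lengths in m; the calibration is good to about 2 mm. A picture is of the moment at which its call begins. camera_model takes no time and is no camera call.
- robot.close_job(): hands the job in; it is judged then, once.
Trained networks look in the newest picture that a camera, given by its name, has taken for a name from the list of things; names that differ only in an ending like _2 or _b are one class to them, and where a whole thing is asked for, a point or a joint stands for the part that bears it (a point fixed in the world has none). Each returns a list of dicts, best first, with "score" (0 to 1); they miss things now and then, are a little off and sometimes report something else, mostly with a low value. They report only what shows in the picture. A call takes as long as a camera call. They do not tell look-alikes from the thing itself.
- robot.recognise(name, camera): "centre" ([x, y, z] in m, in world coordinates, good to about 4 mm: the middle of the surface that is visible of it).
- robot.spot_point(name, camera): "centre" ([x, y, z] in m, in world coordinates, good to about 4 mm: a listed point, or the origin of a listed thing).
The state is a dict: "time": time; "joint_positions": joint angles; "qvel": joint speeds; "joint_torque": joint torques, N m; "tool_pos": TCP position; "ee_rot": TCP orientation; "wrist_force": force on the tool from outside, world axes, zero at the start; "wrist_torque": the same for the moment, N m; "width": finger opening in m; "finger_force": force on a finger pad.
Only numpy, scipy, OpenCV 4.12 (cv2) and the standard library are available. Lean on these libraries where they do the work, as an engineer would, in place of code of your own. Each camera call takes 0.05 s, during which the arm holds its last target. There are 200 camera calls.

TASK

Draw the tallest of the three bare aluminium plates up out of its slot in the wooden rack and stand it upright in the open bench vise, between the jaws and about centred along them, ready to be clamped. Lower it until it rests on the vise's slide before letting go of it; it may lean a little against a jaw. Leave the other two plates standing in the rack.

Things in the scene. Friction and masses are not known exactly. Their poses are not given: they have to be found in the camera images.
- tall_plate: The plate to move: bare aluminium, 8 mm thick (its x), 80 mm wide (its y), 130 mm tall (its z, up), about 0.2 kg; the tallest and narrowest of three loose plates standing on edge in a fixed wooden rack. Origin: centre of its lower edge, which stands on the slot's floor 14 mm above the table. Its slot is 30 mm deep, so its upper 100 mm is free.
- wide_plate: Plate to leave in the rack: 8 mm thick (x), 110 mm wide (y), 80 mm tall (z, up). Origin: centre of its lower edge. The rack is a wooden block 219 x 152 mm, 44 mm high, with four parallel slots 46 mm apart, each 11 mm wide, 122 mm long and 30 mm deep (floor 14 mm above the table); one is empty.
- short_plate: Plate to leave in the rack: 8 mm thick (x), 95 mm wide (y), 65 mm tall (z, up). Origin: centre of its lower edge.
- vise_bed (a point): In a fixed dark steel vise: middle of its slide's flat top, midway between the jaws, 75 mm above the table. x runs across the gap, y along the jaws, z up. Fixed jaws, 28 mm apart (x -14 to +14), 100 mm long, rise 50 mm above this point; gap open at top and ends; slide 66 mm wide in y. The jaws are its highest part; it reaches 160 mm to -x (screw, cross handle), 125 mm to +x.
Not all that is in view belongs to the job. What is shaped like the wide_plate but pink or turquoise is not meant.

How it is judged:
On the way, in this order (a step that is already met when the one before it is completed fails the run):
1. the tall plate is held by the gripper, clear above its slot (its lower edge over 60 mm above the table) (height (world z) of tall_plate above 0.06 m and contact force between the fingers and tall_plate above 1 N), for 0.1 s.
2. still held, the plate is lowered between the jaws to within 15 mm of the slide (x of tall_plate in the frame of vise_bed between -0.015 and 0.015 m and y of tall_plate in the frame of vise_bed between -0.025 and 0.025 m and z of tall_plate in the frame of vise_bed below 0.015 m and contact force between the fingers and tall_plate above 1 N), for 0.1 s.
At the end, for the whole second after the job is handed in: The tall plate is released and at rest in the vise: its lower edge's centre within 15 mm across the gap, 25 mm along it, 12 mm in height of the slide's middle, tilt under 0.45 rad, yaw within 0.3 rad of the jaws. The other plates are within 20 mm of their start, tilted under 0.3 rad (x of tall_plate in the frame of vise_bed between -0.015 and 0.015 m and y of tall_plate in the frame of vise_bed between -0.025 and 0.025 m and z of tall_plate in the frame of vise_bed between -0.012 and 0.012 m and angle between tall_plate's own z axis and vertical below 0.45 rad and angle between the y axis of tall_plate and the y axis of vise_bed, either way round below 0.3 rad and linear speed of tall_plate below 0.02 m/s and contact force between the fingers and tall_plate below 0.1 N and distance of each of wide_plate, short_plate from where it was at the start of the episode below 0.02 m and angle between each of wide_plate, short_plate's own z axis and vertical below 0.3 rad); the robot touches nothing.
It fails at once if the wide plate is pulled out of its place in the rack (moved over 25 mm) (distance of wide_plate from where it was at the start of the episode above 0.025 m).
It fails at once if the short plate is pulled out of its place in the rack (moved over 25 mm) (distance of short_plate from where it was at the start of the episode above 0.025 m).
It also fails if it takes over 32 s, if anything falls off the work surface, if the arm or the gripper's body presses on something with over 40 N, if the wrist force passes 120 N, or if a joint passes its speed limit or range.

## Working session

There is one attempt and no reset: what is moved stays moved. The work goes in short steps, Python scripts to look and compute and a tool call to move; the robot and the scene stay as the last step left them, time stands still between calls to the robot, and variables do not carry over. Pictures are saved under pics/ and viewed, at most 10 in all, crops included, and the job is handed in when it is done.

Besides the shell and the picture viewer there is one more tool, called after "Emit:" as a command line: name --argument value ..., lists and objects as JSON in quotes. play_rows: Moves the arm, as the interface text tells. Its arguments: {"type":"object","properties":{"translation":{"type":"array","items":{"type":"array","items":{"type":"number","minimum":-1,"maximum":1}}},"twist":{"type":"array","items":{"type":"array","items":{"type":"number","minimum":-1,"maximum":1}}},"gripper":{"type":"array","items":{"type":"number"}}},"required":["translation","twist","gripper"]}

```bash
mkdir -p pics; ls
python3 - <<'E'
from bench import robot
import cv2
for n in("top","side"):
    im=robot.snapshot(n); cv2.imwrite(f"pics/{n}0.png",im[:,:,::-1])
    m=robot.camera_model(n); print(n,m)
    for t in("tall_plate","wide_plate","short_plate","vise_bed"):
        print(n,t,[(round(d["score"],2),[round(float(v),3) for v in d["centre"]]) for d in robot.spot_point(t,n)[:4]])
o=robot.get_obs(); print(o["time"],o["tool_pos"],o["ee_rot"],o["width"])
E
```

```text
pics
top {'camera_matrix': array([[566.69813561,   0.        , 314.21186987],
       [  0.        , 566.69813561, 235.70465031],
       [  0.        ,   0.        ,   1.        ]]), 'rvec': array([ 2.18901081, -2.14878596,  0.14118929]), 'tvec': array([-0.02358584,  0.51935852,  0.91883193])}
top tall_plate [(0.61, [0.514, -0.171, 0.012])]
top wide_plate [(0.98, [0.597, -0.185, 0.015]), (0.87, [0.376, -0.193, -0.004]), (0.57, [0.615, 0.013, 0.002])]
top short_plate [(0.63, [0.559, -0.176, 0.014])]
top vise_bed [(0.66, [0.538, 0.182, 0.071])]
side {'camera_matrix': array([[434.88462682,   0.        , 311.00825169],
       [  0.        , 434.88462682, 238.17761267],
       [  0.        ,   0.        ,   1.        ]]), 'rvec': array([ 2.13409653, -0.70214002,  0.35413232]), 'tvec': array([-0.38997474,  0.22618135,  0.48172911])}
side tall_plate [(0.7, [0.513, -0.174, 0.011])]
side wide_plate [(0.83, [0.616, 0.006, -0.003]), (0.56, [0.602, -0.186, 0.018])]
side short_plate [(0.73, [0.559, -0.179, 0.014])]
side vise_bed [(0.86, [0.539, 0.177, 0.077]), (0.42, [0.515, -0.17, 0.013])]
0.5 [ 0.21660091 -0.50554153  0.40467617] [3.14158100e+00 1.77302841e-05 4.04781356e-01] 0.09432699277876948
```

View pics/top0.png

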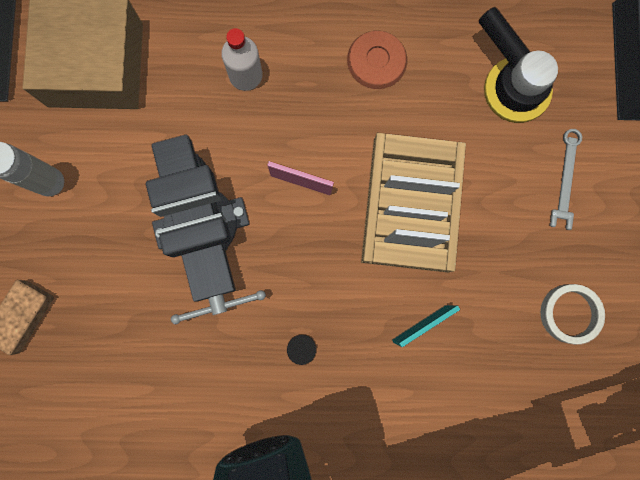

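View pics/side0.png

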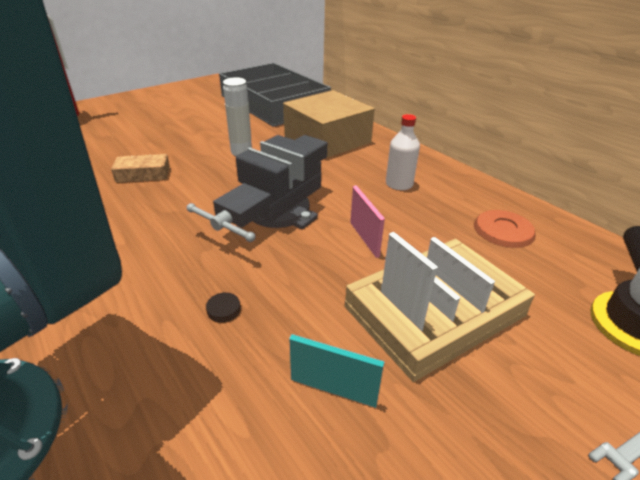

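The top view shows the rack with three bare plates: (424,184), (418,212) and (422,236). The look-alikes are pink at (300,178) and turquoise at (428,326). The tall plate should be the one at top (422,236), side (410,280), since it stands clearly highest in the side view. I'll check this in one close crop.

```bash
python3 - <<'E'
import cv2,numpy as np
a=cv2.imread("pics/top0.png")
c1=cv2.resize(a[120:280,360:470],None,fx=3.6,fy=3.6,interpolation=cv2.INTER_CUBIC)
c2=cv2.resize(a[160:260,140:250],None,fx=3.6,fy=3.6,interpolation=cv2.INTER_CUBIC)
o=np.zeros((576,800,3),np.uint8); o[:c1.shape[0],:396]=c1; o[:c2.shape[0],400:796]=c2
cv2.imwrite("pics/crop.png",o)
E
cat > h.py <<'E'
import cv2,numpy as np
from bench import robot
def ray(n,px,z):
    m=robot.camera_model(n);R=cv2.Rodrigues(m["rvec"])[0];t=np.array(m["tvec"]).ravel()
    u=cv2.undistortPoints(np.array([[px]],float),m["camera_matrix"],None).ravel()
    C=-R.T@t;d=R.T@np.array([u[0],u[1],1]);return C+d*(z-C[2])/d[2]
def proj(n,P):
    m=robot.camera_model(n);return cv2.projectPoints(np.array(P,float),m["rvec"],m["tvec"],m["camera_matrix"],None)[0].reshape(-1,2)
E
```

```text
(no output)
```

View pics/crop.png

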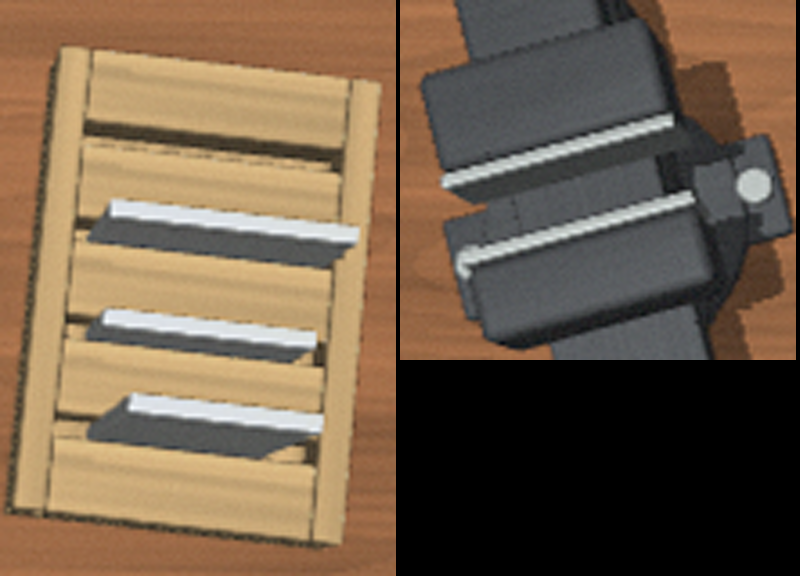

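The crop confirms it: the plate nearest the robot, with its top edge from crop (128,402) to (322,425), shows the longest parallax face, so it's the tallest. The vise's gap edges are the crop lines (447,190)–(672,125) and (458,252)–(692,192).

Run:
```python
from h import *
c=lambda x,y,ox,oy:((x+.5)/3.6-.5+ox,(y+.5)/3.6-.5+oy)
P=[ray("top",c(x,y,360,120),.144) for x,y in [(130,395),(322,418),(322,433),(127,410)]]
print(np.round(P,4)); m=np.mean(P,0); d=P[0]+P[3]-P[1]-P[2]; print("plate",m,np.linalg.norm(d)/2,"yaw of y",np.arctan2(-d[0],d[1]))
V=[ray("top",c(x-400,y,140,160),.125) for x,y in [(447,190),(672,125),(692,192),(458,252)]]
print(np.round(V,4)); v=np.mean(V,0); d=V[0]+V[3]-V[1]-V[2]; print("vise",v,np.linalg.norm(d)/2,"yaw",np.arctan2(-d[0],d[1]))
n=np.array([-d[1],d[0],0])/np.linalg.norm(d); print("gap",np.dot((V[2]+V[3]-V[0]-V[1])/2,n))
```

```text
[[ 0.5183 -0.1327  0.144 ]
 [ 0.5103 -0.2117  0.144 ]
 [ 0.5041 -0.2116  0.144 ]
 [ 0.5121 -0.1314  0.144 ]]
plate [ 0.51120184 -0.17184604  0.144     ] 0.07997895297694028 yaw of y -0.09957808657933638
[[0.5393 0.2312 0.125 ]
 [0.5688 0.1384 0.125 ]
 [0.5405 0.129  0.125 ]
 [0.5132 0.2254 0.125 ]]
vise [0.54045732 0.18100479 0.125     ] 0.0987692050669432 yaw 0.2915322677050774
gap 0.028230854743902075
```

Emit:
play_rows --translation '[[0,0,0],[0,0,0],[0,0,0],[0,0,0],[0,0,0],[0,0,0],[0,0,0],[0,0,0]]' --twist '[[0,0,-1],[0,0,-1],[0,0,-1],[0,0,-1],[0,0,-1],[0,0,-1],[0,0,-1],[0,0,-1]]' --gripper '[1,1,1,1,1,1,1,1]'

```text
time: 1.3
tool_pos: [0.2166, -0.5056, 0.4047]
ee_rot: [3.141, 0.0, 1.209]
wrist_force: [0.2, -0.2, 0.5]
width: 0.0943
finger_force: 0.0
```

Emit:
play_rows --translation '[[0,0,0],[0,0,0],[0,0,0],[0.75,0.54,0],[0.75,0.54,0],[0.75,0.54,0],[0.75,0.54,0],[0.75,0.54,0]]' --twist '[[0,0,-1],[0,0,-1],[0,0,-0.65],[0,0,0],[0,0,0],[0,0,0],[0,0,0],[0,0,0]]' --gripper '[1,1,1,1,1,1,1,1]'

```text
time: 2.1
tool_pos: [0.3399, -0.366, 0.4049]
ee_rot: [3.141, 0.0, 1.469]
wrist_force: [1.0, 0.3, -0.4]
width: 0.0942
finger_force: 0.0
```

Emit:
play_rows --translation '[[0.75,0.54,0],[0.75,0.54,0],[0.75,0.54,0],[0.75,0.54,0],[0.75,0.54,0],[0.75,0.54,0],[0.75,0.54,0],[0,0,0]]' --twist '[[0,0,0],[0,0,0],[0,0,0],[0,0,0],[0,0,0],[0,0,0],[0,0,0],[0,0,0]]' --gripper '[1,1,1,1,1,1,1,1]'

```text
time: 2.9
tool_pos: [0.5127, -0.1706, 0.4044]
ee_rot: [3.141, -0.002, 1.475]
wrist_force: [-0.0, -0.5, -0.1]
width: 0.0942
finger_force: 0.0
```

Emit:
play_rows --translation '[[0,0,0.5],[0,0,0.5],[0,0,0.5],[0,0,0.5],[0,0,0.3],[0,0,0.25],[0,0,0],[0,0,0]]' --twist '[[0,0,0],[0,0,0],[0,0,0],[0,0,0],[0,0,0],[0,0,0],[0,0,0],[0,0,0]]' --gripper '[1,1,1,1,1,1,1,1]'

```text
time: 3.7
tool_pos: [0.5109, -0.1738, 0.3033]
ee_rot: [3.141, 0.0, 1.47]
wrist_force: [0.3, 0.4, 0.2]
width: 0.094
finger_force: 0.0
```

Run:
```python
from h import *
im=robot.snapshot("side")[:,:,::-1]; cv2.imwrite("pics/side1.png",cv2.resize(im[120:400,280:560],None,fx=2,fy=2))
```

```text
(no output)
```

View pics/side1.png

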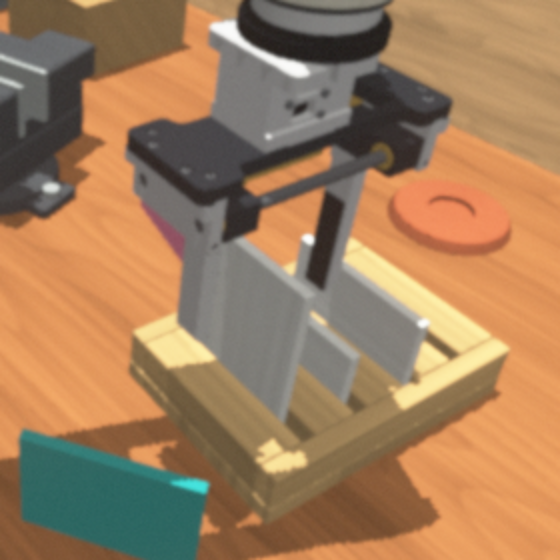

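The tall plate stands between the open fingers (crop around (250,320)). The far finger's tip at (320,280) is above the short plate's top at (330,330), so I can close.

Emit:
play_rows --translation '[[0,0,0],[0,0,0],[0,0,0],[0,0,0],[0,0,0],[0,0,0],[0,0,0],[0,0,0]]' --twist '[[0,0,0],[0,0,0],[0,0,0],[0,0,0],[0,0,0],[0,0,0],[0,0,0],[0,0,0]]' --gripper '[-1,-1,-1,-1,-1,-1,-1,-1]'

```text
time: 4.55
tool_pos: [0.5108, -0.1735, 0.3026]
ee_rot: [-3.142, 0.0, 1.47]
wrist_force: [-0.3, 0.2, -0.2]
width: 0.0331
finger_force: 0.0
```

Emit:
play_rows --translation '[[0,0,0],[0,0,0],[0,0,0],[0,0,0],[0,0,0],[0,0,0],[0,0,0],[0,0,0]]' --twist '[[0,0,0],[0,0,0],[0,0,0],[0,0,0],[0,0,0],[0,0,0],[0,0,0],[0,0,0]]' --gripper '[-1,-1,-1,-1,-1,-1,-1,-1]'

```text
time: 5.35
tool_pos: [0.5108, -0.1735, 0.3027]
ee_rot: [-3.142, 0.0, 1.47]
wrist_force: [-0.1, 0.6, 0.5]
width: 0.0074
finger_force: 30.0
```

Emit:
play_rows --translation '[[0,0,-0.3],[0,0,-0.5],[0,0,-0.5],[0,0,-0.5],[0,0,-0.5],[0,0,-0.5],[0,0,-0.5],[0,0,-0.5]]' --twist '[[0,0,0],[0,0,0],[0,0,0],[0,0,0],[0,0,0],[0,0,0],[0,0,0],[0,0,0]]' --gripper '[-1,-1,-1,-1,-1,-1,-1,-1]'

```text
time: 6.15
tool_pos: [0.5106, -0.1734, 0.4557]
ee_rot: [-3.141, -0.0, 1.47]
wrist_force: [0.1, 0.2, -2.8]
width: 0.0079
finger_force: 30.0
```

Emit:
play_rows --translation '[[0,0,0],[0,0,0],[0,0,0],[0,0,0],[0.69,0.27,0],[0.69,0.27,0],[0.69,0.27,0],[0.69,0.27,0]]' --twist '[[0,0,-0.98],[0,0,-0.98],[0,0,-0.98],[0,0,-0.98],[0,0,0],[0,0,0],[0,0,0],[0,0,0]]' --gripper '[-1,-1,-1,-1,-1,-1,-1,-1]'

```text
time: 6.95
tool_pos: [0.5203, -0.0543, 0.4549]
ee_rot: [-3.141, -0.0, 1.861]
wrist_force: [0.8, 1.4, -2.8]
width: 0.0079
finger_force: 30.0
```

Emit:
play_rows --translation '[[0.69,0.27,0],[0.69,0.27,0],[0.69,0.27,0],[0.69,0.27,0],[0.69,0.27,0],[0.69,0.27,0],[0.69,0.27,0],[0.69,0.27,0]]' --twist '[[0,0,0],[0,0,0],[0,0,0],[0,0,0],[0,0,0],[0,0,0],[0,0,0],[0,0,0]]' --gripper '[-1,-1,-1,-1,-1,-1,-1,-1]'

```text
time: 7.75
tool_pos: [0.5397, 0.1822, 0.4548]
ee_rot: [-3.141, 0.0, 1.862]
wrist_force: [-0.0, -0.6, -2.7]
width: 0.0077
finger_force: 30.0
```

Emit:
play_rows --translation '[[0,0,0],[0,0,0],[0,0,0]]' --twist '[[0,0,0],[0,0,0],[0,0,0]]' --gripper '[-1,-1,-1]'

```text
time: 8.05
tool_pos: [0.5399, 0.1803, 0.4547]
ee_rot: [-3.141, 0.001, 1.861]
wrist_force: [0.8, -1.0, -2.8]
width: 0.0078
finger_force: 30.0
```

Run:
```python
from h import *
im=robot.snapshot("side")[:,:,::-1]; cv2.imwrite("pics/side2.png",cv2.resize(im[40:260,160:400],None,fx=2.5,fy=2.5))
for t in("tall_plate","vise_bed"): print(t,[(round(d["score"],2),np.round(d["centre"],3)) for d in robot.spot_point(t,"side")[:3]])
```

```text
tall_plate [(0.61, array([0.544, 0.18 , 0.164]))]
vise_bed [(0.64, array([0.539, 0.179, 0.073]))]
```

View pics/side2.png

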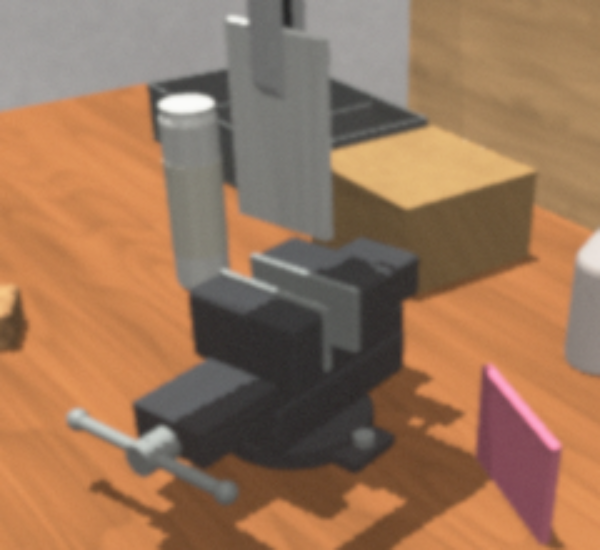

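The plate hangs upright, with its lower edge from crop (242,212) to (332,238), directly above the gap at (300,290). Its yaw matches the jaws, so I'll lower it.

Emit:
play_rows --translation '[[0,0,0.25],[0,0,0.25],[0,0,0.25],[0,0,0.25],[0,0,0.25],[0,0,0.25],[0,0,0],[0,0,0]]' --twist '[[0,0,0],[0,0,0],[0,0,0],[0,0,0],[0,0,0],[0,0,0],[0,0,0],[0,0,0]]' --gripper '[-1,-1,-1,-1,-1,-1,-1,-1]'

```text
time: 9.0
tool_pos: [0.5399, 0.181, 0.3944]
ee_rot: [-3.141, 0.0, 1.862]
wrist_force: [0.4, -0.3, -2.5]
width: 0.0081
finger_force: 30.0
```

Run:
```python
from h import *
im=robot.snapshot("side")[:,:,::-1].copy()
s,c=np.sin(.29),np.cos(.29)
L=lambda x,y,z:[.540+x*c-y*s,.1805+x*s+y*c,z]
for pts in ([L(-.004,y,z) for y,z in[(-.04,.104),(.04,.104),(.04,.234),(-.04,.234)]],[L(-.014,.05,.125),L(-.014,-.05,.125)],[L(.014,.05,.125),L(.014,-.05,.125)],[L(0,-.04,.104),L(0,-.04,.075)]):
    cv2.polylines(im,[np.round(proj("side",pts)*16).astype(np.int32)],False,(0,0,255),1,cv2.LINE_AA,4)
cv2.imwrite("pics/side3.png",cv2.resize(im[60:220,200:360],None,fx=3.7,fy=3.7))
```

```text
(no output)
```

View pics/side3.png

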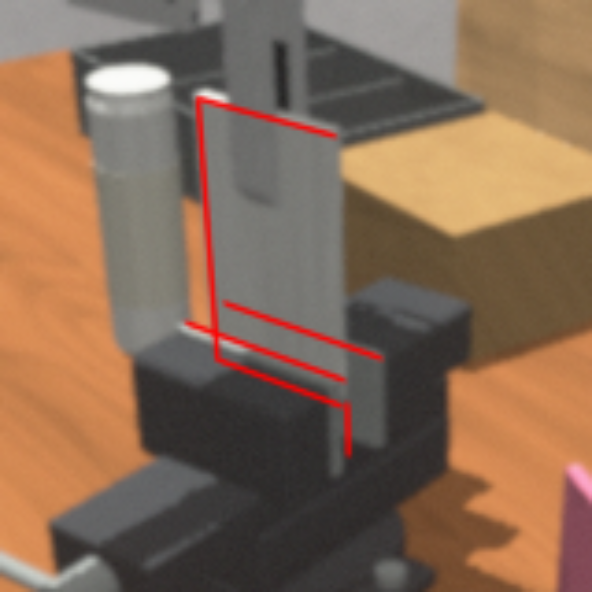

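The drawn model matches the plate and jaws: the lower edge is already inside the gap at about (345,400), clear of both jaws. I'll keep going down to the slide.

Emit:
play_rows --translation '[[0,0,0.2],[0,0,0.2],[0,0,0.1],[0,0,0.05],[0,0,0.05],[0,0,0],[0,0,0],[0,0,0]]' --twist '[[0,0,0],[0,0,0],[0,0,0],[0,0,0],[0,0,0],[0,0,0],[0,0,0],[0,0,0]]' --gripper '[-1,-1,-1,-1,-1,-1,-1,-1]'

```text
time: 9.85
tool_pos: [0.54, 0.181, 0.371]
ee_rot: [3.141, 0.0, 1.862]
wrist_force: [-0.2, -0.6, -2.7]
width: 0.0077
finger_force: 30.0
```

Emit:
play_rows --translation '[[0,0,0.03],[0,0,0.03],[0,0,0],[0,0,0]]' --twist '[[0,0,0],[0,0,0],[0,0,0],[0,0,0]]' --gripper '[-1,-1,-1,-1]'

```text
time: 10.25
tool_pos: [0.5399, 0.1809, 0.3682]
ee_rot: [-3.141, 0.0, 1.862]
wrist_force: [0.6, -0.1, -3.5]
width: 0.0076
finger_force: 30.0
```

Emit:
play_rows --translation '[[0,0,0.03],[0,0,0.03],[0,0,0.02],[0,0,0],[0,0,0]]' --twist '[[0,0,0],[0,0,0],[0,0,0],[0,0,0],[0,0,0]]' --gripper '[-1,-1,-1,-1,-1]'

```text
time: 10.75
tool_pos: [0.5399, 0.1809, 0.365]
ee_rot: [-3.142, 0.0, 1.862]
wrist_force: [0.9, -0.1, -2.0]
width: 0.0078
finger_force: 30.0
```

Emit:
play_rows --translation '[[0,0,0.02],[0,0,0.02],[0,0,0],[0,0,0]]' --twist '[[0,0,0],[0,0,0],[0,0,0],[0,0,0]]' --gripper '[-1,-1,-1,-1]'

```text
time: 11.15
tool_pos: [0.54, 0.1809, 0.3637]
ee_rot: [3.141, 0.0, 1.862]
wrist_force: [0.1, -0.3, -1.3]
width: 0.0081
finger_force: 30.0
```

Emit:
play_rows --translation '[[0,0,0.02],[0,0,0.02],[0,0,0],[0,0,0]]' --twist '[[0,0,0],[0,0,0],[0,0,0],[0,0,0]]' --gripper '[-1,-1,-1,-1]'

```text
time: 11.55
tool_pos: [0.5398, 0.1809, 0.3636]
ee_rot: [3.14, 0.0, 1.862]
wrist_force: [-1.7, -0.2, 5.7]
width: 0.0078
finger_force: 30.0
```

Emit:
play_rows --translation '[[0,0,0],[0,0,0],[0,0,0],[0,0,0],[0,0,0],[0,0,0],[0,0,0],[0,0,0]]' --twist '[[0,0,0],[0,0,0],[0,0,0],[0,0,0],[0,0,0],[0,0,0],[0,0,0],[0,0,0]]' --gripper '[-0.6,-0.5,0,0.5,1,1,1,1]'

```text
time: 12.35
tool_pos: [0.5399, 0.1809, 0.3618]
ee_rot: [3.142, 0.0, 1.862]
wrist_force: [-0.3, 0.6, 0.7]
width: 0.0681
finger_force: 0.0
```

Emit:
play_rows --translation '[[0,0,0],[0,0,0],[0,0,0],[0,0,0],[0,0,0],[0,0,0],[0,0,0],[0,0,0]]' --twist '[[0,0,0],[0,0,0],[0,0,0],[0,0,0],[0,0,0],[0,0,0],[0,0,0],[0,0,0]]' --gripper '[1,1,1,1,1,1,1,1]'

```text
time: 13.15
tool_pos: [0.5399, 0.1809, 0.3618]
ee_rot: [-3.142, 0.0, 1.862]
wrist_force: [-1.0, 0.3, -0.1]
width: 0.0938
finger_force: 0.0
```

Emit:
play_rows --translation '[[0,0,-0.3],[0,0,-0.4],[0,0,-0.4],[0,0,-0.4],[0,0,-0.4],[0,0,-0.4],[0,0,-0.4],[0,0,0]]' --twist '[[0,0,0],[0,0,0],[0,0,0],[0,0,0],[0,0,0],[0,0,0],[0,0,0],[0,0,0]]' --gripper '[1,1,1,1,1,1,1,1]'

```text
time: 13.95
tool_pos: [0.5398, 0.1809, 0.4739]
ee_rot: [3.135, 0.001, 1.862]
wrist_force: [0.9, -0.2, 0.1]
width: 0.0939
finger_force: 0.0
```

Run:
```python
from h import *
im=robot.snapshot("side")[:,:,::-1]; cv2.imwrite("pics/side4.png",im)
for t in("tall_plate","wide_plate","short_plate"): print(t,[(round(d["score"],2),np.round(d["centre"],3)) for d in robot.spot_point(t,"side")[:3]])
o=robot.get_obs();print(o["time"],o["width"],o["finger_force"])
```

```text
tall_plate [(0.54, array([ 0.599, -0.189,  0.017]))]
wide_plate [(0.96, array([ 0.615,  0.01 , -0.003])), (0.81, array([ 0.601, -0.188,  0.019]))]
short_plate [(0.79, array([ 0.556, -0.178,  0.012]))]
14.15 0.09387377711839504 0.0
```

View pics/side4.png

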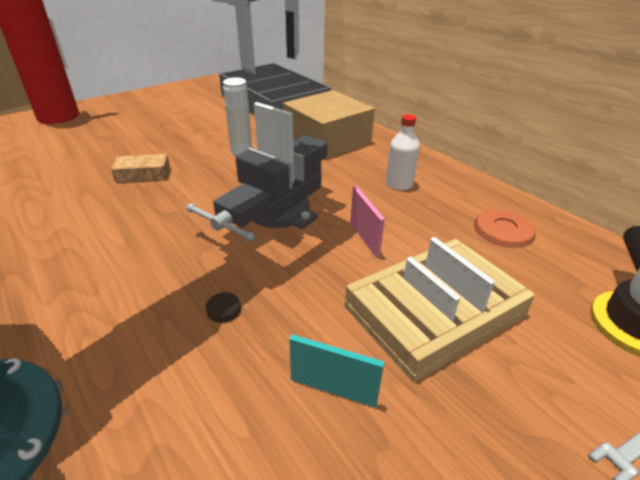

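The plate stands upright in the vise at (275,145), with the gripper clear above it. The other two plates are still in the rack at (430,285) and (460,270), so I'm handing in.

```bash
python3 -c "
from bench import robot
print(robot.close_job())"
```

```text
the job is handed in; nothing more can be done
None
```

The tall plate is standing upright on the vise's slide between the jaws, released and with the gripper clear; the other two plates are still in the rack, and the job is handed in (no verdict was returned).

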